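Clip a key blank on the reader carriage and hold it at the mark

TASK

Take the orange spring clip with the brass key off the rack and clip it, fully down, onto the upright dark steel fin of the key reader's carriage while the carriage is still fully home, then let go of the clip. Then pull the carriage out by its black knob against its return spring until its pointer lines up with the red mark, and keep it there: finish while still holding the knob, because the spring pulls the carriage back if it is let go. Leave the blue clip, the jar, the card terminal and the marker pen where they are.

Things in the scene. Friction and masses are not known exactly. Their poses are not given: they have to be found in the camera images.
- clip: orange spring clip like a clothes peg, jaws down, two finger levers up, 30 mm wide along x, 70 g, flat brass key (60 mm along x) on the outside of its +y jaw. Starts clipped on the rack; goes on the fin either way round. Origin: the throat, midpoint under its hinge bar, where the edge it is clipped on sits; z up. Jaws reach 30 mm below, levers 49 mm above the origin
- clip_grip (a point): where to squeeze the orange clip: between its levers, 40 mm above its origin, 5 mm below the centres of the 8 mm thick round lever tips. At rest the tips measure 48 mm across, along y. Squeezed along y to a stop at about 28 mm (about 7 N) the jaws open, pads 23 mm apart at their lower ends, tips 4 mm higher above the throat. They shut when let go
- clip_jaw (a joint): opening angle of the orange clip's jaws in rad: 0 when clipped on a 6 mm plate (the rack or the fin), up to 0.5 squeezed fully open, about -0.2 when shut on nothing
- rack: fixed grey rack: base 240 (x) by 90 (y) by 12 mm, with an upright steel plate in its middle along x, 220 mm long, 6 mm thick, top edge 72 mm above the table. The orange and blue clips sit on this edge, 50 mm either side of the middle, either way about. Origin: centre of the underside
- fin: upright dark steel fin on the reader's carriage, 70 mm long along its x, 6 mm thick along its y, 45 mm high, free on both faces. Origin: middle of its top edge, about 106 mm above the table. z up; its -x is the direction in which the carriage is pulled out. The clip goes on near its middle, with the clip's x along the fin's x
- knob: black upright cylindrical knob on the carriage, 24 mm diameter, 54 mm high, 125 mm from the fin along the fin's -x (the front, nearer the robot). Origin: centre of its lower end on the carriage deck, 61 mm above the table; top at 115 mm. To be gripped from above
- carriage (a joint): how far the carriage is pulled out of the key reader, in m: 0 fully home (where its spring keeps it), hard stop at 0.110. It slides in a straight line along the fin's -x. The spring pulls back with about 4 N at 0 and about 9 N at 0.07, light friction
- pointer (a point): tip of the carriage's pointer: a thin black line on a yellow tab on the carriage's +y (left) edge; moves with the carriage
- mark: red mark, 3 mm thick along its x, 20 mm along y, fixed on the reader's bed over a white scale beside the carriage; its x axis is parallel to the carriage's travel. Origin: on the line the pointer must reach (pointer at x = 0 in this frame). Lies 45 to 68 mm of pull from home; varies
- machine: fixed key reader: grey bed 340 by 140 mm, 43 mm high, aluminium carriage on it (deck at 61 mm), and a blue housing 220 by 110 by 150 mm high whose face is 113 mm to the right (-y) of the fin, joined to the bed by a low dark bar. Origin: at table height below the fin's middle with the carriage home; axes parallel to the fin's
- spare: bystander: the blue spring clip with a steel key, same shape as the orange one, on the rack
- jar: bystander: pale plastic jar with yellow cap, 90 mm diameter, 100 mm high, origin at the centre of its underside
- terminal: bystander: black card payment terminal, 170 by 82 by 36 mm, origin at the centre of its underside
- pen: bystander: white marker pen with black cap, about 135 mm long, 19 mm thick, lying along its x, origin on its underside

How it is judged:
By the outcome, as a careful person would: the job done as asked, in the order asked, and still so for the second after the job is handed in, while the arm keeps its last pose, push and grip.
It also fails if it takes over 51 s, if anything falls off the work surface, if the arm or the gripper's body presses on something with over 40 N, if the wrist force passes 120 N, or if a joint passes its speed limit or range.

ROBOT

A 7-joint arm with a two-finger parallel gripper is mounted at the origin on the work surface. World frame = base frame: x ahead of the robot, y to its left, z up, the work surface at z = 0. Lengths are in m, angles in rad, forces in N, time in s.
With the tool pointing down it reaches from about 0.425 to 0.975 m from the base axis. Payload 16.7 kg.
Tool frame: the origin (TCP) lies between the finger pads; the fingertips stand 8 mm ahead of it and the grasp point (between the pads) lies 11 mm behind it; z points along the fingers, y is the line along which they close (so a half turn about z gives the same grasp; the last joint's range is limited). The gripper opens to 85 mm and grips with 20 to 120 N. Pads are 22 mm wide; open, the fingers measure 114 mm over their backs; the gripper's body (76 mm by 85 mm) begins 54 mm behind the grasp point. The pads swing forward as they close: fully open they stand 13 mm farther back than shut.
Start: joints at [-1.399, 0.426, 0.074, 1.606, -0.034, 1.111, -0.067], TCP at [0.213, 0.641, 0.239] pointing down, gripper open.
Joint ranges: [-2.85, 2.85], [-0.5, 2.14], [-1.23, 1.37], [0.21, 2.46], [-1.02, 4.16], [0.16, 2.05], [-2.73, 2.73]. Speed limits (rad/s): [1.89, 1.89, 2.39, 2.39, 3.01, 3.01, 3.01].

INTERFACE

Orientations are given as a unit quaternion [w, x, y, z].
In Python, from workcell import r gives the robot as it stands. The module is installed in compiled form; this text tells all that it offers.
- The arm moves only by the tool drive_tool, never from a script. Its argument "motion" is a list that holds one entry, the list of rows, each a list of 5 numbers: the opening, from -1 (shut) to 1 (fully open), then the shift along the tool's x, y, z as a fraction of full scale, then the turn about the tool's z as a fraction of full scale. A call has 1 to 20 rows; each row is the pose to reach, as a shift and turn from the pose commanded when the call began, along the tool's axes at that moment; what a row does not reach only later rows make up. Full scale, the value 1, is 0.75 m for a shift and 60 degrees for a turn. A row lasts 1/12 s, in which the tool goes at most 41.7 mm and 7.16 degrees, less where a joint would pass 70% of its speed; a pose out of reach is approached as far as the arm can. A call with a number of a shift or a turn outside -1 to 1 is refused whole. A call with a gripper value outside its range is refused whole. The fingers move at their own pace and stop on an object; "force" is the grip in N (left out, the last holds). Time passes only in rows, so rows that repeat a pose let the fingers close. It gives the time, the measured TCP pose, the force, the opening and the grip force at its end, in the units of the state.
- r.observe(): the state, without advancing time (a new reading comes with each control period).
- r.camera(name): name is "side" or "top" or "wrist"; returns a dict with "frame" (420x560x3 uint8, red, green, blue), "z_map" (420x560 float32, m along the optical axis (not along the pixel's ray), 0 where there is no reading), "fx", "fy", "cx", "cy" (pixels), "rvec" (rotation vector, rad) and "tvec" (3), from world to camera coordinates, as OpenCV has them. Camera axes: x right, y down, z forward; pixel columns grow to the right and rows downward; lengths in m; the calibration is good to about 2 mm. A picture is of the moment at which its call begins.
- r.finish_job(): hands the job in; it is judged then, once.
The state is a dict: "time": time; "joints": joint angles; "joint_vel": joint speeds; "joint_torque": joint torques, N m; "position": TCP position; "tool_rot": TCP orientation; "ft_force": force on the tool from outside, world axes, zero at the start; "torque": the same for the moment, N m; "grip_width": finger opening in m; "finger_force": force on a finger pad.
Only numpy, scipy, OpenCV 4.12 (cv2) and the standard library are available. Lean on these libraries where they do the work, as an engineer would, in place of code of your own. Each camera call takes 0.05 s, during which the arm holds its last target. There are 200 camera calls.

## Working session

There is one attempt and no reset: what is moved stays moved. The work goes in short steps, Python scripts to look and compute and a tool call to move; the robot and the scene stay as the last step left them, time stands still between calls to the robot, and variables do not carry over. Pictures are saved under pics/ and viewed, at most 13 in all, crops included, and the job is handed in when it is done.

Besides the shell and the picture viewer there is one more tool, called after ">>>" as a command line: name --argument value ..., lists and objects as JSON in quotes. drive_tool: Moves the arm, as the interface text tells. Shift numbers are shares of 0.75 m and turn numbers shares of 60 degrees, none past 1 either way. Its arguments: {"type":"object","properties":{"motion":{"type":"array"},"force":{"type":"number"}},"required":["motion"]}

```bash
mkdir -p pics
cat > h.py <<'E'
import numpy as np, cv2
from workcell import r
def cam(n):
    c=r.camera(n); c['R']=cv2.Rodrigues(np.array(c['rvec'],float))[0]; c['t']=np.array(c['tvec'],float).reshape(3); return c
def cloud(c):
    z=c['z_map'].astype(float); v,u=np.mgrid[:z.shape[0],:z.shape[1]]
    P=np.stack([(u-c['cx'])/c['fx']*z,(v-c['cy'])/c['fy']*z,z],-1)
    W=(P-c['t'])@c['R']; W[z==0]=np.nan; return W
def save(c,n,crop=None,k=1):
    f=c['frame'][:,:,::-1]
    if crop: a,b,d,e=crop; f=f[b:e,a:d]
    cv2.imwrite('pics/'+n,cv2.resize(f,None,fx=k,fy=k,interpolation=cv2.INTER_CUBIC))
def ray(c,u,v,z):
    d=c['R'].T@np.array([(u-c['cx'])/c['fx'],(v-c['cy'])/c['fy'],1]); o=-c['R'].T@c['t']
    return o+d*(z-o[2])/d[2]
E
python3 - <<'E'
from h import *
for n in('top','side'):
    c=cam(n); save(c,n+'1.png',k=1.4); np.save(n+'1.npy',cloud(c)); print(n,-c['R'].T@c['t'],c['fx'])
s=r.observe(); print(s)
E
```

```text
top [ 0.41756645 -0.0161803   1.42793705] 480.2113651000995
side [1.46453228 0.72038607 1.0536441 ] 437.2760701699892
{'time': 0.1, 'joints': array([-1.39951767,  0.42665937,  0.07388768,  1.60654678, -0.03407897,
        1.11079314, -0.06707306]), 'joint_vel': array([-0.00090697, -0.00230878,  0.00030793, -0.00267716, -0.00115228,
       -0.0006829 ,  0.00154992]), 'joint_torque': array([ 9.63013445e-03, -9.51536822e+01,  3.77234817e+00, -4.64413333e+01,
        1.96807785e-02,  6.25026034e-03, -3.47512150e-05]), 'position': array([0.21276928, 0.64021208, 0.23868673]), 'tool_rot': array([-3.54585819e-05,  1.59715870e-01,  9.87162860e-01, -5.72298210e-04]), 'ft_force': array([-0.29140275, -0.69639488,  0.54382665]), 'torque': array([-0.04568812, -0.00443617, -0.04311407]), 'finger_force': 0.0, 'grip_width': 0.08573115848806437}
```

View pics/top1.png

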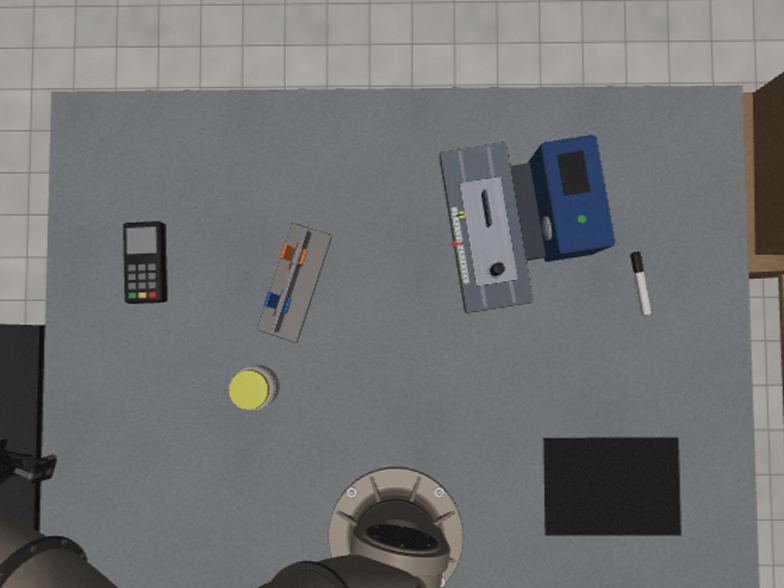

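View pics/side1.png

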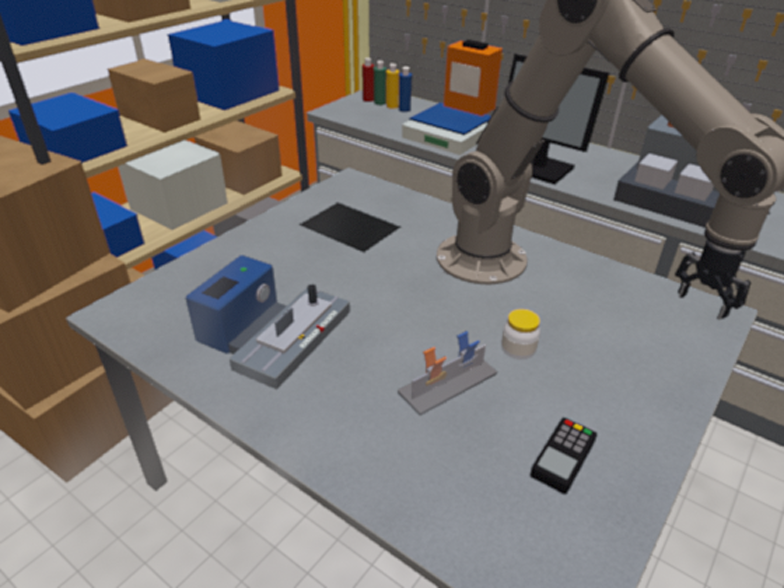

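The top view shows the orange clip at about (292,252), the fin at (487,208), the knob at (497,269), the pointer tab at (461,213) and the red mark at (456,243), all in the 1.4x picture. I'll enlarge the rack and reader next.

Run:
```python
from h import *
c=cam('top'); np.save('top1.npy',cloud(c)); f=c['frame'][:,:,::-1]
a=cv2.resize(f[150:250,175:245],None,fx=5.6,fy=5.6,interpolation=cv2.INTER_CUBIC)
b=cv2.resize(f[98:226,310:386],None,fx=4.5,fy=4.5,interpolation=cv2.INTER_CUBIC)
h=max(a.shape[0],b.shape[0]); pad=lambda x:cv2.copyMakeBorder(x,0,h-x.shape[0],0,8,cv2.BORDER_CONSTANT)
cv2.imwrite('pics/crop1.png',np.hstack([pad(a),pad(b)])); print(pad(a).shape)
W=cloud(c); hsv=cv2.cvtColor(c['frame'],cv2.COLOR_RGB2HSV); H,S,V=cv2.split(hsv)
def rep(n,m):
    p=W[m]; v,u=np.nonzero(m); print(n,m.sum(),u.mean().round(1),v.mean().round(1),np.nanmean(p,0).round(4),np.nanmin(p,0).round(3),np.nanmax(p,0).round(3))
    return p
roi=np.zeros(H.shape,bool); roi[150:250,175:245]=1
o=roi&(H>5)&(H<20)&(S>150); rep('orange',o); rep('or hi',o&(W[...,2]>.10)); rep('blue hi',roi&(H>100)&(H<130)&(S>120)&(W[...,2]>.1))
def line(n,m):
    p=rep(n,m)[:,:2]; q=cv2.minAreaRect(p.astype(np.float32)*1000); print('  rect',q)
roi2=np.zeros(H.shape,bool); roi2[98:226,310:386]=1
z=W[...,2]
line('plate',roi&(z>.06)&(z<.08)&(S<60))
line('rackbase',roi&(z>.004)&(z<.03))
line('fin',roi2&(z>.09)&(z<.12)&(W[...,0]>.62)&(W[...,1]>-.24)&(V<110))
line('knob',roi2&(z>.1)&(z<.13)&(V<80)&(W[...,0]<.55))
line('deck',roi2&(z>.055)&(z<.067)&(V>100)&(S<60))
rep('red',roi2&((H<6)|(H>174))&(S>130)); rep('yel',roi2&(H>20)&(H<35)&(S>120))
```

```text
(576, 400, 3)
orange 114 208.1 181.0 [0.5774 0.2008 0.1091] [0.557 0.172 0.074] [0.595 0.222 0.128]
or hi 80 207.7 180.5 [0.5778 0.2007 0.1163] [0.557 0.172 0.1  ] [0.595 0.222 0.128]
blue hi 83 196.2 215.0 [0.4829 0.2321 0.1161] [0.463 0.201 0.1  ] [0.499 0.251 0.126]
plate 167 206.2 200.7 [0.5259 0.2121 0.0717] [0.426 0.175 0.06 ] [0.632 0.247 0.08 ]
  rect ((530.2420043945312, 214.52005004882812), (17.477325439453125, 218.61538696289062), 70.81783294677734)
rackbase 2322 211.6 201.9 [0.5271 0.2065 0.011 ] [0.387 0.11  0.004] [0.684 0.318 0.03 ]
  rect ((535.5217895507812, 214.0584716796875), (297.10064697265625, 207.21429443359375), 0.09322179853916168)
fin 67 347.7 147.8 [ 0.6683 -0.1866  0.104 ] [ 0.635 -0.195  0.09 ] [ 0.703 -0.179  0.114]
  rect ((669.294189453125, -187.310302734375), (68.94621276855469, 6.040792465209961), 9.412310600280762)
knob 44 355.3 192.2 [ 0.5432 -0.2044  0.1148] [ 0.535 -0.214  0.101] [ 0.55  -0.194  0.122]
  rect ((542.7701416015625, -204.260986328125), (19.85569953918457, 14.008013725280762), 86.67105102539062)
deck 1915 348.5 164.6 [ 0.628  -0.1935  0.0615] [ 0.518 -0.252  0.055] [ 0.74  -0.13   0.067]
  rect ((626.79248046875, -186.65533447265625), (214.6584930419922, 100.45406341552734), 9.022245407104492)
red 13 325.2 173.8 [ 0.6027 -0.1276  0.0534] [ 0.596 -0.138  0.043] [ 0.608 -0.124  0.059]
yel 10 329.5 153.0 [ 0.6621 -0.1399  0.0594] [ 0.656 -0.144  0.056] [ 0.668 -0.136  0.062]
```

View pics/crop1.png

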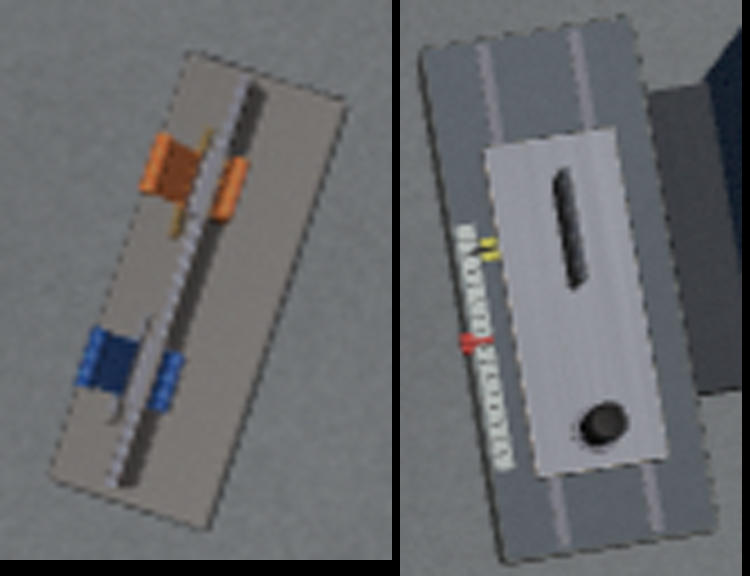

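Crop: the orange clip straddles the plate, with lever tips at (155,163) and (230,188). Plate ends are at (248,85) and (118,485), fin ends at (563,170) and (578,288), and knob top is at (606,424). The yellow pointer tab is at (488,250) and the red mark at (472,344).

Run:
```python
from h import *
from scipy.spatial.transform import Rotation as Ro
c=cam('top')
A=lambda x,y,z:ray(c,175+(x+.5)/5.6-.5,150+(y+.5)/5.6-.5,z)
B=lambda x,y,z:ray(c,310+(x-400+.5)/4.5-.5,98+(y+.5)/4.5-.5,z)
p1,p2=A(248,85,.072),A(118,485,.072); d=p1-p2; L=np.linalg.norm(d); d/=L
print('plate len',L,'mid',(p1+p2)/2,'ang',np.degrees(np.arctan2(d[1],d[0])),'clip',(p1+p2)/2+.05*d)
print('clip tips mid',(A(155,163,.117)+A(230,188,.117))/2, np.linalg.norm(A(155,163,.117)-A(230,188,.117)))
f1,f2=B(563,170,.106),B(578,288,.106); e=f1-f2
k=B(606,424,.115); print('fin',np.linalg.norm(e),(f1+f2)/2,np.degrees(np.arctan2(e[1],e[0])),'knob',k, np.linalg.norm(k-(f1+f2)/2), np.degrees(np.arctan2(*((f1+f2)/2-k)[[1,0]])))
for n,q in dict(base=[(418,48),(633,15),(717,533),(504,563)],).items():
  Q=[B(*x,.043) for x in q]; print([x.round(4) for x in Q], [np.degrees(np.arctan2(*(Q[i]-Q[j])[[1,0]])).round(2) for i,j in((0,3),(1,2))])
Q=[B(*x,.061) for x in [(487,150),(613,130),(667,457),(538,475)]]; print([np.degrees(np.arctan2(*(Q[i]-Q[j])[[1,0]])).round(2) for i,j in((0,3),(1,2))])
print('ptr',B(484,250,.058),'mark',B(472,344,.045))
s=r.observe(); q=s['tool_rot']; R=Ro.from_quat(np.r_[q[1:],q[0]]).as_matrix(); print(R.round(4))
```

```text
plate len 0.21321618350114796 mid [0.52671175 0.20896736 0.072     ] ang -17.79720875319167 clip [0.57431897 0.19368492 0.072     ]
clip tips mid [0.57662924 0.19718909 0.117     ] 0.039065813707828745
fin 0.07390827077330367 [ 0.66601504 -0.18566706  0.106     ] 6.446222853798136 knob [ 0.5443433  -0.20456853  0.115     ] 0.123459625105235 8.830207315687005
[array([ 0.7971, -0.0964,  0.043 ]), array([ 0.8177, -0.236 ,  0.043 ]), array([ 0.4809, -0.2848,  0.043 ]), array([ 0.4624, -0.1486,  0.043 ])] [np.float64(8.85), np.float64(8.24)]
[np.float64(8.22), np.float64(8.47)]
ptr [ 0.66184264 -0.13654277  0.058     ] mark [ 0.60324885 -0.129354    0.045     ]
[[-9.490e-01  3.154e-01 -2.000e-04]
 [ 3.154e-01  9.490e-01 -8.000e-04]
 [-0.000e+00 -8.000e-04 -1.000e+00]]
```

>>> drive_tool --motion '[[[1,-0.645,-0.411,0.01,0],[1,-0.645,-0.411,0.01,0],[1,-0.645,-0.411,0.01,0],[1,-0.645,-0.411,0.01,0],[1,-0.645,-0.411,0.01,0],[1,-0.645,-0.411,0.01,0],[1,-0.645,-0.411,0.01,0],[1,-0.645,-0.411,0.01,0],[1,-0.645,-0.411,0.01,0],[1,-0.645,-0.411,0.01,0],[1,-0.645,-0.411,0.01,0],[1,-0.645,-0.411,0.01,0],[1,-0.645,-0.411,0.01,0],[1,-0.645,-0.411,0.01,0],[1,-0.645,-0.411,0.01,0],[1,-0.645,-0.411,0.01,0],[1,-0.645,-0.411,0.01,0],[1,-0.645,-0.411,0.01,0]]]' --force 30

```text
time: 1.7
position: [0.574, 0.1966, 0.2317]
tool_rot: [-0.0, 0.159, 0.987, 0.0]
ft_force: [-0.4, 1.4, -0.1]
grip_width: 0.0855
finger_force: 0.0
```

Run:
```python
from h import *
c=cam('wrist'); save(c,'w1.png',k=1.4)
W=cloud(c); H,S,V=cv2.split(cv2.cvtColor(c['frame'],cv2.COLOR_RGB2HSV)); z=W[...,2]
m=(H>5)&(H<20)&(S>150)&(z>.105)&(z<.14); p=W[m]; print(m.sum(),p.mean(0),cv2.minAreaRect(p[:,:2].astype(np.float32)*1000),np.percentile(p[:,2],[5,50,95,99]))
m=(S<60)&(z>.068)&(z<.078); p=W[m]; print(m.sum(),p.mean(0),cv2.minAreaRect(p[:,:2].astype(np.float32)*1000),cv2.fitLine(p[:,:2].astype(np.float32),cv2.DIST_HUBER,0,.001,.001).ravel())
print(-c['R'].T@c['t'])
s=r.observe();print(s['time'],s['position'],s['tool_rot'],s['joints'].round(2))
```

```text
1154 [0.57545608 0.19752591 0.11752097] ((576.2083129882812, 196.99960327148438), (47.040260314941406, 30.63237762451172), 71.30494689941406) [0.10645372 0.12004812 0.12171136 0.1221788 ]
1317 [0.5284596  0.21254928 0.07185126] ((535.2352905273438, 210.71658325195312), (11.783981323242188, 204.8311004638672), 72.38856506347656) [ 0.95164967 -0.3071855   0.5284596   0.21254928]
[0.50809301 0.21821207 0.36623689]
1.75 [0.57402281 0.1967061  0.23176042] [-2.04770277e-04  1.58780527e-01  9.87313875e-01  1.20952126e-04] [-0.68  0.33  0.3   1.79 -0.11  1.04  0.92]
```

View pics/w1.png

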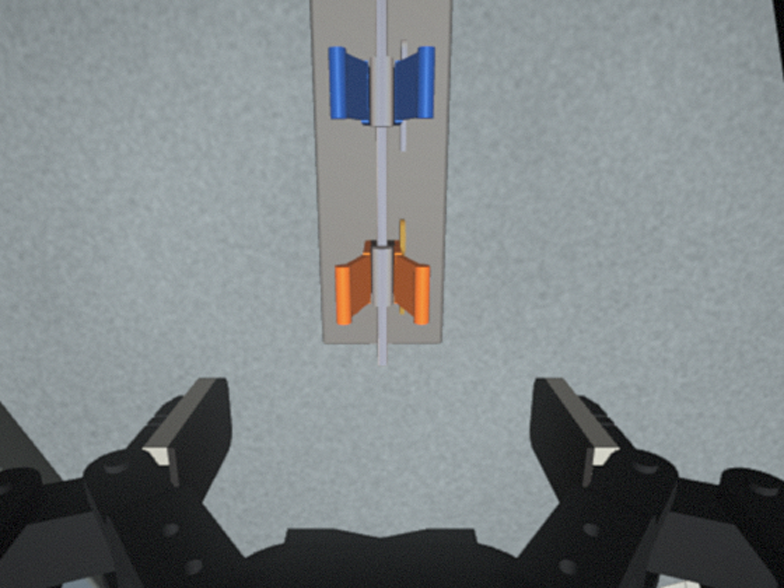

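The wrist view shows the gripper square to the clip. The clip tips are at (343,295) and (422,295), with the key on the right side of the plate. Tip span is 47 x 31 mm at z 0.121, which matches the given sizes.

>>> drive_tool --motion '[[[1,-0.0025,0.0015,0.05,0],[1,-0.0025,0.0015,0.1,0],[1,-0.0025,0.0015,0.14,0],[1,-0.0025,0.0015,0.16,0],[1,-0.0025,0.0015,0.175,0],[1,-0.0025,0.0015,0.175,0],[-1,-0.0025,0.0015,0.175,0],[-1,-0.0025,0.0015,0.175,0],[-1,-0.0025,0.0015,0.175,0],[-1,-0.0025,0.0015,0.175,0],[-1,-0.0025,0.0015,0.175,0],[-1,-0.0025,0.0015,0.175,0],[-1,-0.0025,0.0015,0.175,0],[-1,-0.0025,0.0015,0.175,0],[-1,-0.0025,0.0015,0.175,0],[-1,-0.0025,0.0015,0.175,0],[-1,-0.0025,0.0015,0.175,0],[-1,-0.0025,0.0015,0.175,0]]]' --force 30

```text
time: 3.25
position: [0.5783, 0.1967, 0.1027]
tool_rot: [0.002, 0.16, 0.987, 0.001]
ft_force: [-1.3, 0.6, 13.0]
grip_width: 0.0261
finger_force: 28.8
```

>>> drive_tool --motion '[[[-1,0,0,-0.02,0],[-1,0,0,-0.04,0],[-1,0,0,-0.07,0],[-1,0,0,-0.11,0],[-1,0,0,-0.15,0],[-1,0,0,-0.19,0],[-1,0,0,-0.19,0]]]'

```text
time: 3.83
position: [0.5793, 0.1965, 0.2498]
tool_rot: [0.004, 0.16, 0.987, 0.003]
ft_force: [0.9, -0.1, -0.1]
grip_width: 0.0254
finger_force: 30.0
```

Run:
```python
from h import *
c=cam('wrist'); save(c,'w2.png',k=1.2)
W=cloud(c); H,S,V=cv2.split(cv2.cvtColor(c['frame'],cv2.COLOR_RGB2HSV)); z=W[...,2]
m=(H>5)&(H<20)&(S>150)&(z>.16); p=W[m]; print(m.sum(),p.mean(0),np.nanpercentile(p,[1,99],axis=0),cv2.minAreaRect(p[:,:2].astype(np.float32)*1000))
s=r.observe();print(s['time'],s['position'],s['tool_rot'],s['grip_width'],s['ft_force'])
```

```text
5482 [0.57278085 0.19733371 0.25639006] [[0.55826612 0.17722472 0.19907298]
 [0.59326449 0.21324958 0.27254403]] ((570.5753784179688, 196.6631622314453), (38.680965423583984, 44.430763244628906), 72.34090423583984)
3.8833 [0.57837574 0.19638912 0.24703306] [0.00251063 0.1598254  0.98714004 0.00201894] 0.025547997940743142 [-0.4807908  -1.69463585 -1.71167578]
```

View pics/w2.png

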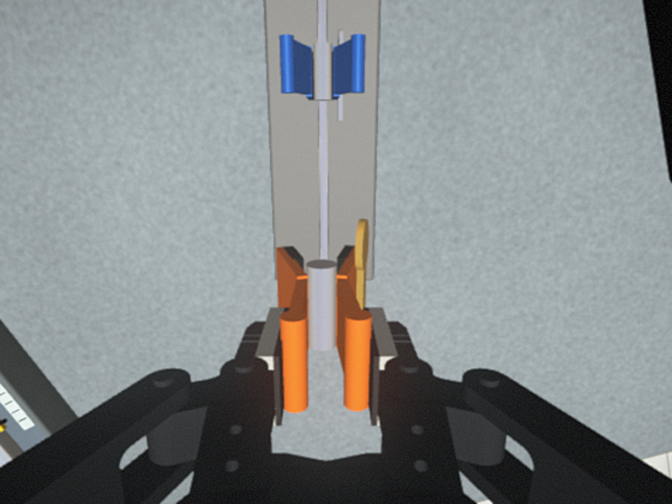

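The clip is held and clear of the rack. Its tips are at (294,362) and (357,362), and the key stays on the right. Next I stage above the fin.

>>> drive_tool --motion '[[[-1,-0.01,-0.016,0,0],[-1,-0.025,-0.04,0,-0.03],[-1,-0.05,-0.08,0,-0.08],[-1,-0.08,-0.125,0,-0.14],[-1,-0.11,-0.175,0,-0.2],[-1,-0.14,-0.225,0,-0.26],[-1,-0.17,-0.275,0,-0.31],[-1,-0.2,-0.32,0,-0.36],[-1,-0.228,-0.365,0,-0.4],[-1,-0.25,-0.4,0,-0.43],[-1,-0.268,-0.43,0,-0.448],[-1,-0.278,-0.446,0,-0.448],[-1,-0.278,-0.446,0,-0.448],[-1,-0.278,-0.446,0,-0.448],[-1,-0.278,-0.446,0,-0.448]]]'

```text
time: 5.13
position: [0.669, -0.1858, 0.2425]
tool_rot: [-0.0, -0.074, 0.997, 0.0]
ft_force: [0.7, -0.3, -0.7]
grip_width: 0.0255
finger_force: 30.0
```

```bash
cat > w.py <<'E'
from h import *
import sys
c=cam('wrist'); save(c,sys.argv[1],k=1.4)
W=cloud(c); H,S,V=cv2.split(cv2.cvtColor(c['frame'],cv2.COLOR_RGB2HSV)); z=W[...,2]
s=r.observe();print(s['time'],s['position'],s['tool_rot'],s['grip_width'],s['ft_force'],s['joints'].round(2))
def rep(n,m):
    p=W[m]
    if len(p)<3: return print(n,'none')
    l=cv2.fitLine(p[:,:2].astype(np.float32),cv2.DIST_HUBER,0,.001,.001).ravel()
    print(n,len(p),p.mean(0).round(4),'rect',cv2.minAreaRect(p[:,:2].astype(np.float32)*1000),'ang',np.degrees(np.arctan(l[1]/l[0])).round(2),'z',np.percentile(p[:,2],[2,50,98]).round(4))
zc=s['position'][2]
o=(H>5)&(H<20)&(S>150); 
rep('clip',o&(z>.15)); rep('tips',o&(z>zc+.015))
p=W[o&(z>zc+.015)]
if len(p)>50: A=np.c_[p[:,:2]-p[:,:2].mean(0),np.ones(len(p))]; 
y=W[...,1]; x=W[...,0]
rep('fin',(z>.103)&(z<.109)&(x>.6)&(y>-.23)&(y<-.14)&(V<120)&~o)
rep('knob',(z>.112)&(z<.119)&(x>.4)&(x<.58)&(V<90))
rep('red',((H<6)|(H>174))&(S>140)&(z<.08)); rep('yel',(H>22)&(H<35)&(S>140)&(z<.08)&(x>.55))
E
python3 w.py w3.png
```

```text
5.1833 [ 0.66913915 -0.18552381  0.24273094] [-2.25997783e-04 -7.48420549e-02  9.97195288e-01  4.16766926e-04] 0.0257838468911366 [-0.51667199 -0.38565739  0.12744733] [-0.06  0.47  0.34  1.57 -0.17  1.13  2.04]
clip 5034 [ 0.6636 -0.1884  0.252 ] rect ((667.3426513671875, -189.16067504882812), (31.06928253173828, 38.456424713134766), 8.690109252929688) ang 58.31 z [0.1962 0.2628 0.2651]
tips 3466 [ 0.6652 -0.1869  0.2633] rect ((666.8307495117188, -187.11155700683594), (31.072818756103516, 27.17266845703125), 7.6030097007751465) ang 57.05 z [0.2594 0.2635 0.2652]
fin 7 [ 0.6421 -0.1904  0.1041] rect ((658.3867797851562, -186.57412719726562), (47.34203338623047, 3.756880521774292), 13.16836166381836) ang 10.62 z [0.1031 0.1033 0.1062]
knob 646 [ 0.5479 -0.2154  0.1146] rect ((563.2051391601562, -255.01251220703125), (22.571918487548828, 125.83808898925781), 18.212915420532227) ang -75.08 z [0.1127 0.1145 0.1169]
red 147 [ 0.6033 -0.1274  0.0535] rect ((603.938720703125, -131.25331115722656), (10.237726211547852, 19.57649803161621), 7.702233791351318) ang -83.41 z [0.0508 0.0534 0.056 ]
yel 96 [ 0.6623 -0.1394  0.0575] rect ((662.4730834960938, -139.28099060058594), (13.133393287658691, 8.21503734588623), 7.144750118255615) ang 8.48 z [0.0563 0.0575 0.059 ]
```

View pics/w3.png

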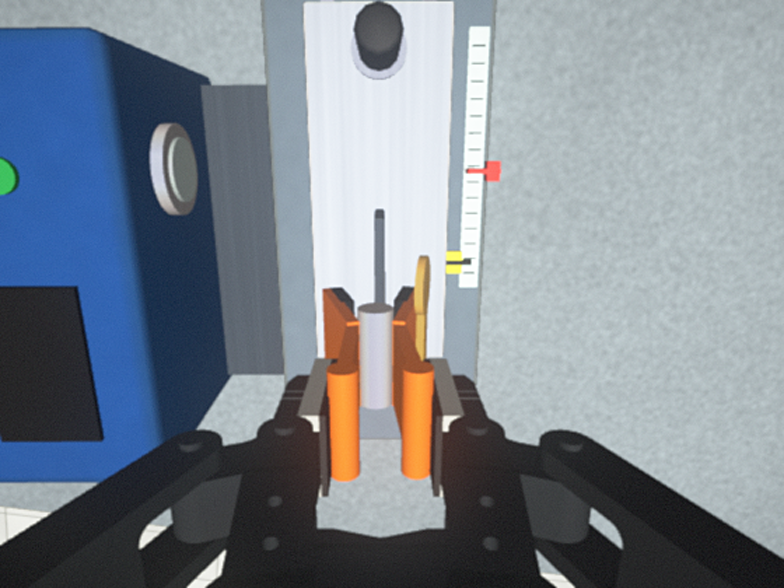

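The view shows the fin line at column 379, with its near end at (379,212). The clip hinge is at (375,355), the pointer line at (464,262), the red mark line at (480,171) and the knob top at (379,25).

Run:
```python
from h import *
from scipy.spatial.transform import Rotation as Ro
c=cam('wrist'); s=r.observe(); q=s['tool_rot']; R=Ro.from_quat(np.r_[q[1:],q[0]]).as_matrix(); P=s['position']
g=lambda n,u,v,z:print(n,ray(c,(u+.5)/1.4-.5,(v+.5)/1.4-.5,z).round(4),'tool',((ray(c,(u+.5)/1.4-.5,(v+.5)/1.4-.5,z)-P)@R).round(4))
g('fin near',379,212,.106);g('fin mid',378,290,.106)
g('tipL',343,420,.263);g('tipR',417,420,.263);g('hinge',375,355,.231);g('hinge0',375,310,.231);g('hinge1',375,405,.231)
g('knob top',379,23,.115);g('ptr',464,262,.0575);g('mark',480,171,.0535);g('mark low',480,171,.044)
H,S,V=cv2.split(cv2.cvtColor(c['frame'],cv2.COLOR_RGB2HSV)); W=cloud(c); 
row=300
for v in (155,175,195): # fin dark columns
    print(v,[(u,V[v,u],W[v,u].round(3).tolist()) for u in range(264,278)][::2])
```

```text
fin near [ 0.6326 -0.192   0.106 ] tool [ 0.0372 -0.0011  0.1369]
fin mid [ 0.6753 -0.1861  0.106 ] tool [-0.0059 -0.0017  0.1369]
tipL [ 0.667  -0.1959  0.263 ] tool [ 0.0038 -0.0099 -0.0201]
tipR [ 0.6642 -0.1774  0.263 ] tool [ 0.0037  0.0088 -0.0201]
hinge [ 0.6617 -0.1888  0.231 ] tool [ 0.0079 -0.0021  0.0119]
hinge0 [ 0.6472 -0.1909  0.231 ] tool [ 0.0226 -0.0021  0.0119]
hinge1 [ 0.6788 -0.1862  0.231 ] tool [-0.0093 -0.0022  0.0119]
knob top [ 0.5449 -0.2052  0.115 ] tool [ 0.1259 -0.001   0.1279]
ptr [ 0.6619 -0.1322  0.0575] tool [-0.0007  0.0536  0.1854]
mark [ 0.6044 -0.1328  0.0535] tool [0.0562 0.0616 0.1894]
mark low [ 0.6046 -0.131   0.044 ] tool [0.0558 0.0634 0.1989]
155 [(264, np.uint8(248), [0.642, -0.196, 0.06]), (266, np.uint8(231), [0.642, -0.195, 0.06]), (268, np.uint8(105), [0.636, -0.193, 0.105]), (270, np.uint8(112), [0.636, -0.192, 0.104]), (272, np.uint8(106), [0.635, -0.191, 0.105]), (274, np.uint8(193), [0.636, -0.189, 0.099]), (276, np.uint8(250), [0.641, -0.186, 0.06])]
175 [(264, np.uint8(248), [0.659, -0.194, 0.062]), (266, np.uint8(225), [0.659, -0.192, 0.061]), (268, np.uint8(138), [0.651, -0.191, 0.106]), (270, np.uint8(138), [0.65, -0.19, 0.106]), (272, np.uint8(132), [0.65, -0.188, 0.105]), (274, np.uint8(174), [0.65, -0.187, 0.106]), (276, np.uint8(250), [0.658, -0.183, 0.061])]
195 [(264, np.uint8(246), [0.677, -0.191, 0.061]), (266, np.uint8(245), [0.677, -0.19, 0.062]), (268, np.uint8(131), [0.666, -0.189, 0.106]), (270, np.uint8(133), [0.666, -0.187, 0.106]), (272, np.uint8(128), [0.665, -0.186, 0.106]), (274, np.uint8(176), [0.666, -0.184, 0.105]), (276, np.uint8(250), [0.676, -0.181, 0.062])]
```

>>> drive_tool --motion '[[[-1,-0.004,0,0.02,0],[-1,-0.004,0,0.05,0],[-1,-0.004,0,0.08,0],[-1,-0.004,0,0.105,0],[-1,-0.004,0,0.12,0],[-1,-0.004,0,0.13,0],[-1,-0.004,0,0.136,0],[-1,-0.004,0,0.136,0]]]'

```text
time: 5.9
position: [0.6721, -0.1865, 0.1406]
tool_rot: [-0.0, -0.074, 0.997, 0.0]
ft_force: [-0.1, -0.6, -0.6]
grip_width: 0.0258
finger_force: 30.0
```

>>> drive_tool --motion '[[[-1,0,0,0.004,0],[-1,0,0,0.006,0],[-1,0,0,0.006,0]]]'

```text
time: 6.15
position: [0.6724, -0.1869, 0.137]
tool_rot: [0.0, -0.074, 0.997, -0.0]
ft_force: [0.3, -0.3, -0.8]
grip_width: 0.0255
finger_force: 30.0
```

>>> drive_tool --motion '[[[-1,0,0,0.002,0],[-1,0,0,0.003,0],[-1,0,0,0.003,0]]]'

```text
time: 6.4
position: [0.6733, -0.187, 0.1365]
tool_rot: [0.002, -0.074, 0.997, -0.0]
ft_force: [-3.4, 1.8, 16.5]
grip_width: 0.0254
finger_force: 31.7
```

>>> drive_tool --motion '[[[-1,0,0,0.002,0],[-1,0,0,0.003,0],[-1,0,0,0.003,0]]]'

```text
time: 6.65
position: [0.6741, -0.1878, 0.1359]
tool_rot: [0.003, -0.074, 0.997, -0.001]
ft_force: [-4.7, 0.7, 31.3]
grip_width: 0.0258
finger_force: 33.1
```

>>> drive_tool --motion '[[[-1,0,0,-0.003,0],[-0.2,0,0,-0.003,0],[0,0,0,-0.003,0],[0.3,0,0,-0.003,0],[0.6,0,0,-0.003,0],[1,0,0,-0.003,0],[1,0,0,-0.003,0],[1,0,0,-0.003,0],[1,0,0,-0.003,0],[1,0,0,-0.003,0],[1,0,0,-0.003,0]]]'

```text
time: 7.57
position: [0.6722, -0.1868, 0.1343]
tool_rot: [-0.0, -0.074, 0.997, -0.0]
ft_force: [0.9, 0.1, -0.9]
grip_width: 0.0862
finger_force: 0.0
```

>>> drive_tool --motion '[[[1,0,0,-0.02,0],[1,0,0,-0.06,0],[1,0,0,-0.1,0],[1,0,0,-0.14,0],[1,0,0,-0.16,0],[1,0,0,-0.16,0]]]'

```text
time: 8.07
position: [0.6736, -0.1875, 0.2587]
tool_rot: [0.003, -0.074, 0.997, -0.001]
ft_force: [-0.4, -0.5, -0.3]
grip_width: 0.0855
finger_force: 0.0
```

```bash
python3 w.py w4.png
python3 - <<'E'
from h import *
a=cv2.imread('pics/w4.png'); c=cam('side'); f=c['frame'][:,:,::-1]
b=cv2.resize(f[170:290,140:270],None,fx=3,fy=3,interpolation=cv2.INTER_CUBIC)
a=cv2.resize(a,None,fx=.5,fy=.5); h=max(a.shape[0],b.shape[0]); pad=lambda x:cv2.copyMakeBorder(x,0,h-x.shape[0],0,8,cv2.BORDER_CONSTANT)
cv2.imwrite('pics/c4.png',np.hstack([pad(a),pad(b)]))
E
```

```text
8.1167 [ 0.67290143 -0.18710681  0.25632721] [ 1.59854639e-03 -7.40454571e-02  9.97253529e-01 -3.36560580e-04] 0.08574522783850703 [ 0.68385334  0.22465294 -0.41117675] [-0.06  0.47  0.34  1.54 -0.17  1.16  2.03]
clip 911 [ 0.669  -0.1866  0.1585] rect ((669.5680541992188, -186.50413513183594), (29.37754249572754, 46.303218841552734), 8.687952041625977) ang -81.33 z [0.1556 0.1588 0.1604]
tips none
fin 26 [ 0.6746 -0.1849  0.1055] rect ((669.3704223632812, -186.9353485107422), (68.57447052001953, 4.797363758087158), 7.78360652923584) ang 9.42 z [0.104  0.1055 0.107 ]
knob 568 [ 0.5482 -0.2152  0.1146] rect ((557.2388305664062, -256.9467468261719), (22.123136520385742, 126.33826446533203), 10.984624862670898) ang -74.0 z [0.1124 0.1146 0.117 ]
red 131 [ 0.6032 -0.1276  0.0537] rect ((603.7471923828125, -131.15902709960938), (9.703943252563477, 18.692167282104492), 8.616329193115234) ang -82.39 z [0.0511 0.0535 0.0561]
yel 91 [ 0.6625 -0.1394  0.0575] rect ((662.7953491210938, -139.41912841796875), (12.818882942199707, 8.160033226013184), 5.472163200378418) ang 5.1 z [0.0562 0.0574 0.0593]
```

View pics/c4.png

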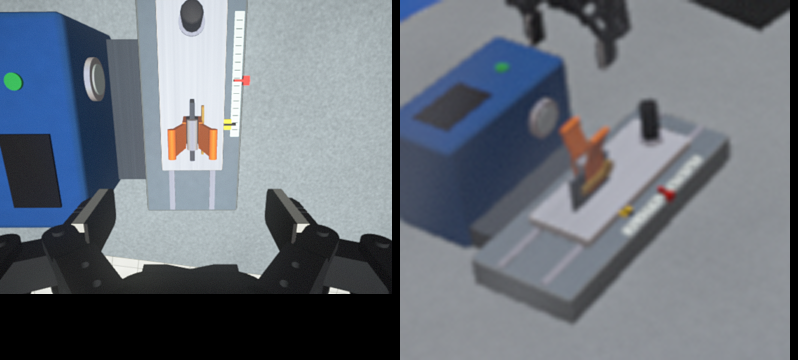

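The side crop shows the clip upright on the fin with the carriage home. Its tips are about 4.5 mm higher than they should be (0.159 against 0.154), so the levers dragged it up as they opened. I'll squeeze again, seat it, and lower the tool while opening.

>>> drive_tool --motion '[[[1,0.003,0,0.05,0],[1,0.003,0,0.1,0],[1,0.003,0,0.135,0],[1,0.003,0,0.15,0],[1,0.003,0,0.156,0],[1,0.003,0,0.156,0],[-1,0.003,0,0.156,0],[-1,0.003,0,0.156,0],[-1,0.003,0,0.156,0],[-1,0.003,0,0.156,0],[-1,0.003,0,0.156,0],[-1,0.003,0,0.156,0],[-1,0.003,0,0.156,0],[-1,0.003,0,0.156,0],[-1,0.003,0,0.156,0]]]' --force 20

```text
time: 9.42
position: [0.6708, -0.1875, 0.1389]
tool_rot: [0.001, -0.074, 0.997, -0.0]
ft_force: [-0.6, -0.4, 9.4]
grip_width: 0.0264
finger_force: 20.6
```

>>> drive_tool --motion '[[[-1,0,0,0.002,0],[-1,0,0,0.004,0],[-1,0,0,0.004,0]]]'

```text
time: 9.67
position: [0.6718, -0.1886, 0.1378]
tool_rot: [0.003, -0.074, 0.997, -0.001]
ft_force: [-3.3, -2.4, 24.9]
grip_width: 0.0261
finger_force: 21.8
```

>>> drive_tool --motion '[[[-0.36,0,0,0,0],[-0.3,0,0,0.001,0],[-0.25,0,0,0.002,0],[-0.2,0,0,0.003,0],[-0.15,0,0,0.004,0],[-0.1,0,0,0.005,0],[-0.05,0,0,0.006,0],[0,0,0,0.007,0],[0.05,0,0,0.008,0],[0.1,0,0,0.009,0],[0.15,0,0,0.01,0],[0.2,0,0,0.011,0],[0.3,0,0,0.011,0],[0.6,0,0,0.011,0],[1,0,0,0.011,0],[1,0,0,0.011,0],[1,0,0,0.011,0],[1,0,0,0.011,0]]]'

```text
time: 11.17
position: [0.6699, -0.1872, 0.1261]
tool_rot: [-0.0, -0.074, 0.997, -0.0]
ft_force: [-0.1, -0.2, -0.0]
grip_width: 0.0855
finger_force: 0.0
```

>>> drive_tool --motion '[[[1,0,0,-0.02,0],[1,0,0,-0.06,0],[1,0,0,-0.1,0],[1,0,0,-0.14,0],[1,0,0,-0.17,0],[1,0,0,-0.17,0]]]'

```text
time: 11.67
position: [0.6717, -0.188, 0.2591]
tool_rot: [0.003, -0.074, 0.997, -0.001]
ft_force: [0.1, -0.5, 0.7]
grip_width: 0.0854
finger_force: 0.0
```

```bash
python3 w.py w5.png
```

```text
11.7167 [ 0.67099124 -0.18755217  0.2563963 ] [ 2.14646489e-03 -7.40574534e-02  9.97251541e-01 -4.99459060e-04] 0.08527615641010451 [-0.41430195 -0.41872328 -0.22943355] [-0.06  0.46  0.34  1.55 -0.17  1.15  2.03]
clip 863 [ 0.6681 -0.1866  0.1542] rect ((668.6753540039062, -186.70901489257812), (29.59840965270996, 46.22979736328125), 8.649077415466309) ang -82.12 z [0.1518 0.1544 0.1559]
tips none
fin 38 [ 0.6661 -0.1864  0.1056] rect ((668.7824096679688, -184.11607360839844), (68.69304656982422, 9.59434700012207), 10.347260475158691) ang 9.17 z [0.1037 0.1056 0.1074]
knob 691 [ 0.548  -0.2135  0.1147] rect ((563.2190551757812, -254.88323974609375), (22.401084899902344, 126.08271026611328), 17.99013328552246) ang -74.39 z [0.1124 0.1147 0.1171]
red 132 [ 0.6033 -0.1276  0.0538] rect ((603.8535766601562, -131.23577880859375), (9.80823802947998, 18.953142166137695), 8.669297218322754) ang -81.54 z [0.0512 0.0537 0.0564]
yel 89 [ 0.6616 -0.1394  0.0574] rect ((661.9254150390625, -139.24122619628906), (12.641233444213867, 7.935009956359863), 12.191763877868652) ang 11.48 z [0.056  0.0575 0.0589]
```

The tips now sit at z 0.154, so the clip is fully seated. Next is the knob, turning 90° so the fingers close along the travel.

>>> drive_tool --motion '[[[1,0.02,0,0,0.1],[1,0.05,0,0,0.2],[1,0.085,0,0,0.31],[1,0.12,0,0,0.42],[1,0.15,0,0,0.53],[1,0.168,0,0,0.64],[1,0.168,0,0,0.75],[1,0.168,0,0,0.86],[1,0.168,0,0,0.95],[1,0.168,0,0,1],[1,0.168,0,0,1]]]'

```text
time: 12.63
position: [0.5449, -0.2055, 0.2527]
tool_rot: [-0.001, 0.436, 0.9, -0.0]
ft_force: [-0.3, -0.1, -0.5]
grip_width: 0.0857
finger_force: 0.0
```

>>> drive_tool --motion '[[[1,0,0,0.0,0.11],[1,0,0,0,0.22],[1,0,0,0,0.33],[1,0,0,0,0.43],[1,0,0,0,0.5],[1,0,0,0,0.5],[1,0,0,0,0.5]]]'

```text
time: 13.22
position: [0.5451, -0.2056, 0.2531]
tool_rot: [-0.0, 0.651, 0.759, -0.0]
ft_force: [0.1, -0.4, -0.8]
grip_width: 0.0856
finger_force: 0.0
```

```bash
python3 w.py w6.png | grep -v clip
```

```text
13.2667 [ 0.54516607 -0.20566512  0.25318916] [-2.20782900e-04  6.51183373e-01  7.58920355e-01 -2.45059101e-04] 0.08534226796410167 [-1.41384882 -0.2706976  -0.2374458 ] [-0.3   0.31  0.68  1.83 -0.22  1.08  0.62]
tips none
fin 285 [ 0.6631 -0.1868  0.1057] rect ((669.281494140625, -187.79615783691406), (68.41847229003906, 17.35805892944336), 0.7490304112434387) ang 9.05 z [0.1037 0.1057 0.1085]
knob 598 [ 0.55   -0.2193  0.1148] rect ((562.2171020507812, -259.917724609375), (21.9349365234375, 136.84283447265625), 16.055500030517578) ang -76.17 z [0.1124 0.1147 0.1179]
red 160 [ 0.6028 -0.1272  0.0538] rect ((603.7647705078125, -130.4742431640625), (11.780586242675781, 18.06317901611328), 8.763984680175781) ang -80.35 z [0.0517 0.0536 0.0565]
yel 144 [ 0.6623 -0.1392  0.0575] rect ((662.459228515625, -138.88861083984375), (14.247797012329102, 9.539482116699219), 8.679535865783691) ang 6.89 z [0.0559 0.0575 0.059 ]
```

View pics/w6.png

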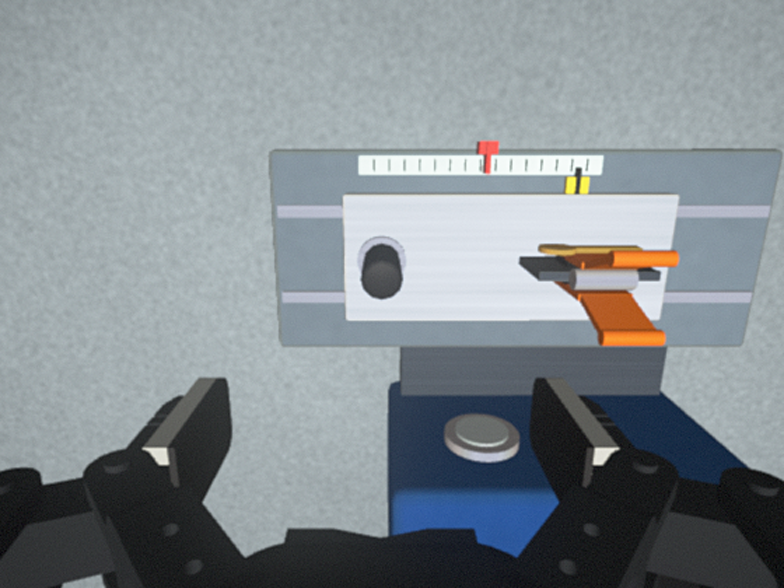

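The wrist view shows the knob top centred between the pads at (381,283). The pointer line is at (578,180) and the red mark line at (488,160). The clip sits level on the fin.

>>> drive_tool --motion '[[[1,0,0,0.04,0],[1,0,0,0.09,0],[1,0,0,0.14,0],[1,0,0,0.18,0],[1,0,0,0.21,0],[1,0,0,0.226,0],[1,0,0,0.226,0],[-1,0,0,0.226,0],[-1,0,0,0.226,0],[-1,0,0,0.226,0],[-1,0,0,0.226,0],[-1,0,0,0.226,0],[-1,0,0,0.226,0],[-1,0,0,0.226,0],[-1,0,0,0.226,0],[-1,0,0,0.226,0],[-1,0,0,0.226,0]]]' --force 60

```text
time: 14.68
position: [0.5457, -0.2058, 0.085]
tool_rot: [0.0, 0.653, 0.758, 0.0]
ft_force: [-3.2, 1.5, 11.3]
grip_width: 0.0223
finger_force: 58.1
```

```bash
cat > m.py <<'E'
from h import *
import sys
# travel-axis coordinates of pointer black line and red mark, from wrist image
c=cam('wrist'); f=c['frame']; s=r.observe(); print(s['time'],s['position'],s['grip_width'],s['ft_force'])
W=cloud(c); H,S,V=cv2.split(cv2.cvtColor(f,cv2.COLOR_RGB2HSV)); z=W[...,2]
a=np.radians(8.6); ax=np.array([np.cos(a),np.sin(a)]); n=np.array([-ax[1],ax[0]])
red=((H<6)|(H>174))&(S>140)&(z<.08); yel=(H>22)&(H<35)&(S>140)&(z<.08)&(W[...,0]>.5)
for nm,m in(('red',red),('yel',yel)):
    p=W[m]; v,u=np.nonzero(m); t=p[:,:2]@ax; l=p[:,:2]@n
    print(nm,m.sum(),'px',u.min(),u.max(),v.min(),v.max(),'t',t.mean().round(4),np.percentile(t,[2,98]).round(4),'l',l.min().round(4),l.max().round(4),'z',p[:,2].mean().round(4))
v,u=np.nonzero(red|yel); k=5
x0,x1,y0,y1=max(u.min()-30,0),min(u.max()+30,560),max(v.min()-30,0),min(v.max()+30,420); print('crop',x0,y0)
save(c,sys.argv[1],(x0,y0,x1,y1),k)
E
python3 m.py m1.png
```

```text
14.7333 [ 0.54567936 -0.20578927  0.08507624] 0.022366585745914793 [-3.84506088  1.89114381 11.33730118]
red 745 px 404 438 94 139 t 0.5769 [0.5714 0.5829] l -0.2295 -0.2101 z 0.0537
yel 537 px 528 559 138 168 t 0.6317 [0.6268 0.6389] l -0.2425 -0.229 z 0.0573
crop 374 64
```

View pics/m1.png

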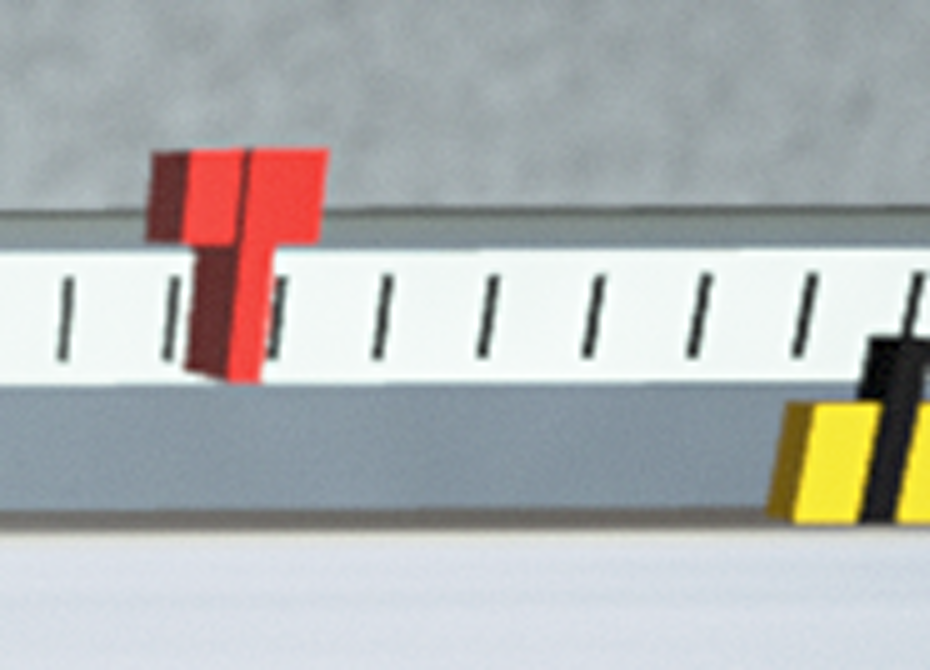

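The enlarged view shows the red line's top face ending at (246,380) and the pointer's black line at (879,520), or (901,405) at its far end. The picture came out wider than allowed, so I'll keep the next one smaller.

```bash
sed -i 's/k=5/k=3.5/' m.py
python3 - <<'E'
from h import *
c=cam('wrist'); W=cloud(c); a=np.radians(8.6)
for u,v,zs in((246,378,(.0525,.0537)),(265,250,(.0525,.0537)),(879,515,(.0573,.058)),(899,410,(.0573,.058))):
    x,y=374+(u+.5)/5-.5,64+(v+.5)/5-.5
    print(u,v,W[int(round(y)),int(round(x))].round(4),[(ray(c,x,y,z)[:2]@[np.cos(a),np.sin(a)]).round(4) for z in zs])
R=c['R'].T; o=-R@c['t']; print('cam t',o[:2]@[np.cos(a),np.sin(a)],o)
E
```

```text
246 378 [ 0.6058 -0.1404  0.0542] [np.float64(0.5786), np.float64(0.5781)]
265 250 [ 0.6041 -0.1297  0.0556] [np.float64(0.579), np.float64(0.5785)]
879 515 [ 0.6636 -0.144   0.058 ] [np.float64(0.6352), np.float64(0.6347)]
899 410 [ 0.6623 -0.1348  0.0576] [np.float64(0.635), np.float64(0.6345)]
cam t 0.5094937550226716 [ 0.53595047 -0.13662786  0.21958255]
```

>>> drive_tool --motion '[[[-1,0,-0.003,0,0],[-1,0,-0.009,0,0],[-1,0,-0.018,0,0],[-1,0,-0.028,0,0],[-1,0,-0.038,0,0],[-1,0,-0.048,0,0],[-1,0,-0.057,0,0],[-1,0,-0.065,0,0],[-1,0,-0.071,0,0],[-1,0,-0.074,0,0],[-1,0,-0.075,0,0],[-1,0,-0.075,0,0],[-1,0,-0.075,0,0],[-1,0,-0.075,0,0]]]'

```text
time: 15.95
position: [0.4916, -0.2141, 0.0851]
tool_rot: [0.002, 0.652, 0.758, 0.001]
ft_force: [7.6, 0.2, 1.5]
grip_width: 0.0226
finger_force: 58.7
```

```bash
python3 m.py m2.png
```

```text
16.0 [ 0.49166034 -0.21410108  0.08510197] 0.02289891563378118 [7.17964946 1.17948012 2.67556716]
red 1282 px 520 559 93 140 t 0.5755 [0.5707 0.5819] l -0.2299 -0.2099 z 0.0518
yel 552 px 528 559 143 168 t 0.5771 [0.5722 0.5845] l -0.2425 -0.2313 z 0.0573
crop 490 63
```

View pics/m2.png

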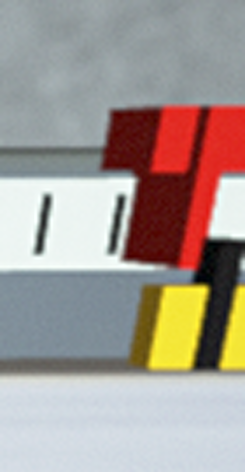

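The red line's top face ends near (190,263). The pointer's black line is at (208,365), or (221,290) farther along, so it isn't quite at the mark yet.

Run:
```python
from h import *
c=cam('wrist'); W=cloud(c); a=np.radians(8.5)
for u,v,z in((190,262,.0537),(205,180,.0537),(209,365,.0578),(221,290,.0578)):
    x,y=490+(u+.5)/3.5-.5,63+(v+.5)/3.5-.5
    p=ray(c,x,y,z)[:2]; print(u,v,W[int(round(y)),int(round(x))].round(4),(p@[np.cos(a),np.sin(a)]).round(4),(p@[-np.sin(a),np.cos(a)]).round(4))
t=cam('top'); f=t['frame'][:,:,::-1]
```

```text
190 262 [ 0.6048 -0.1403  0.0555] 0.5787 -0.2281
205 180 [ 0.6034 -0.13    0.0548] 0.5784 -0.2178
209 365 [ 0.61   -0.1524  0.0577] 0.5808 -0.2408
221 290 [ 0.6085 -0.1431  0.0575] 0.5803 -0.2312
```

>>> drive_tool --motion '[[[-1,0,-0.0015,0,0],[-1,0,-0.0028,0,0],[-1,0,-0.0028,0,0],[-1,0,-0.0028,0,0]]]'

```text
time: 16.43
position: [0.4896, -0.2144, 0.0851]
tool_rot: [0.002, 0.652, 0.758, 0.001]
ft_force: [8.1, 0.3, 1.4]
grip_width: 0.0227
finger_force: 58.8
```

Run:
```python
from h import *
a=np.radians(8.5); ax=np.array([np.cos(a),np.sin(a)]); n=np.array([-ax[1],ax[0]])
c=cam('wrist'); W=cloud(c); H,S,V=cv2.split(cv2.cvtColor(c['frame'],cv2.COLOR_RGB2HSV)); z=W[...,2]
s=r.observe(); print(s['time'],s['position'],s['ft_force'])
red=((H<6)|(H>174))&(S>140)&(V>200)&(z<.08); yel=(H>22)&(H<35)&(S>140)&(V>200)&(z<.08)
print('z red top',np.median(z[red]),red.sum(),'yel top',np.median(z[yel]),yel.sum())
f=c['frame'][85:175,480:560,::-1]; f=cv2.resize(f,None,fx=6,fy=6,interpolation=cv2.INTER_CUBIC)
t=cam('top'); g=t['frame'][150:190,305:355,::-1]; g=cv2.resize(g,None,fx=6,fy=6,interpolation=cv2.INTER_CUBIC)
h=f.shape[0]; g=cv2.copyMakeBorder(g,0,h-g.shape[0],8,0,cv2.BORDER_CONSTANT); cv2.imwrite('pics/m3.png',np.hstack([f,g]))
```

```text
16.4833 [ 0.48957758 -0.21443594  0.08508112] [7.11350308 0.17980992 0.84827092]
z red top 0.054023303661908786 402 yel top 0.05756392687009612 382
```

View pics/m3.png

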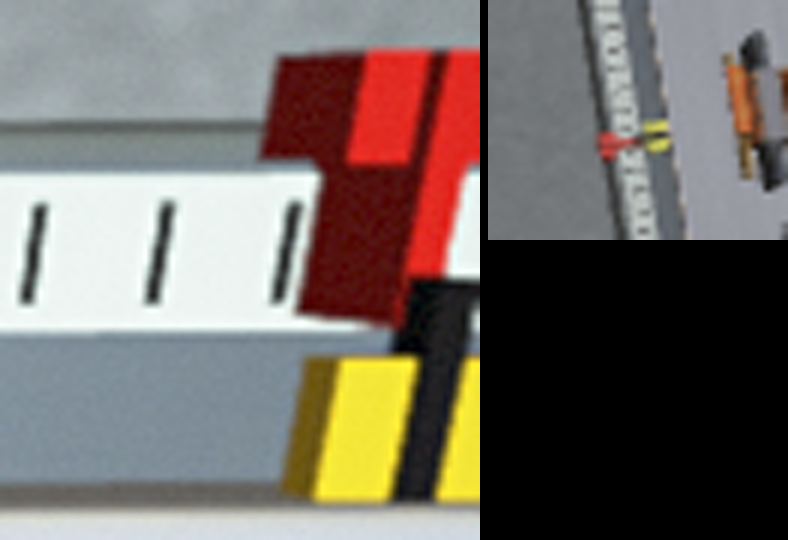

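The red line's top face is centred near (432,250). The pointer's black line is centred at (415,498) and (441,360), and the top view at the right shows both lined up.

Run:
```python
from h import *
a=np.radians(8.5)
c=cam('wrist')
for u,v,z in((431,255,.054),(445,170,.054),(434,80,.054),(415,498,.0576),(441,360,.0576)):
    x,y=480+(u+.5)/6-.5,85+(v+.5)/6-.5
    p=ray(c,x,y,z)[:2]; print(u,v,(p@[np.cos(a),np.sin(a)]).round(4),(p@[-np.sin(a),np.cos(a)]).round(4))
s=r.observe(); print(s['time'],s['position'],s['ft_force'],s['grip_width'])
```

```text
431 255 0.5788 -0.2235
445 170 0.5785 -0.2173
434 80 0.5763 -0.211
415 498 0.5787 -0.2411
441 360 0.5784 -0.2308
16.5833 [ 0.48961628 -0.21444848  0.08510213] [7.43287975 1.17393725 2.548394  ] 0.022749369936297933
```

```bash
python3 -c "
from h import *
print(r.finish_job())"
```

```text
the job is handed in; nothing more can be done
None
```

The job is handed in at about 16.6 s: the orange clip is fully down on the fin and released, and the carriage is pulled out and held by its knob with the pointer within about 0.5 mm of the red mark.

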